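# Take the drilling template off the lever-arch holder

## Robot

A 6-joint arm with a two-finger parallel gripper is mounted at the origin on a cart in front of the work surface, level with it; the furniture and walls round the work are solid. World frame = base frame: x ahead of the robot, y to its left, z up, the work surface at z = 0. Lengths are in mm, angles in rad, forces in N, time in s.
With the tool pointing down it reaches from about 300 to 775 mm from the base axis. Payload 14.6 kg.
Tool frame: the origin (TCP) lies on the centre line of the jaws, within the pads' length; the fingertips stand 19 mm ahead of it and the grasp point (between the pads) is the TCP (bot.tip_reach is the distance from the TCP to the fingertips, in mm); z points along the fingers, y is the line along which they close (so a half turn about z gives the same grasp; the last joint's range is limited). The gripper opens to 85 mm and grips with 20 to 120 N. Pads are 22 mm wide; open, the fingers measure 114 mm over their backs; the gripper's body (76 mm by 85 mm) begins 54 mm behind the grasp point. The pads swing forward as they close: fully open they stand 13 mm farther back than shut.
Start: joints at [1.056, 0.3, 1.521, -0, 1.321, -0.067], TCP at [238.137, 495.762, 250.281] pointing down, gripper open.
Joint ranges: [-3.03, 3.03], [-0.79, 2.21], [0.23, 2.52], [-1.04, 4.18], [0, 3.07], [-2.55, 2.55]. Speed limits (rad/s): [2.22, 2.22, 2.57, 3.14, 3.14, 3.14].

## Interface

Orientations are given as a unit quaternion [w, x, y, z].
In Python, from rig import bot gives the robot as it stands. Calls block until the motion is done:
- bot.move_to(position, orientation): joint-space move of the TCP to a pose.
- bot.servo_line(position, attitude=None, speed=150, until_force=None): straight line of the TCP; attitude=None keeps the orientation; speed is the mean speed in mm/s. With until_force (N) it stops when the force on the tool has changed by that much, and returns True; else False.
- bot.move_joints(angles): joint-space move.
- bot.move_gripper(opening, grip_force=None): finger opening in mm; grip_force is the grip in N (None keeps the last); returns when the fingers have stopped.
- bot.dwell(seconds).
- bot.ik(position, orientation): joint angles nearest the present ones, or None.
- bot.read_state(): the state.
- bot.read_camera(name): name is "scene" or "top" or "wrist"; returns a dict with "image" (400x640x3 uint8, blue, green, red), "depth" (400x640 float32, mm along the optical axis (not along the pixel's ray), 0 where there is no reading), "fovy" (degrees; the focal length in pixels is half the picture's height over the tangent of half this angle, whatever the lens; pixels are square), "cx", "cy" (the principal point, pixels), "eye" and "attitude" of the camera in the world; the wrist camera has in their place "mount" (4x4, takes a point from camera to tool coordinates, whose origin is the TCP and whose axes are the flange's). Camera axes: x right, y down, z forward; pixel columns grow to the right and rows downward; lengths in mm; the calibration is good to about 2 mm. A picture is of the moment at which its call begins: read the wrist's pose just before it.
A pose or a line that the arm cannot do raises bot.MotionError and nothing moves.
- bot.finish_job(): hands the job in; it is judged then, once.
The state is a dict: "clock": time; "joint_positions": joint angles; "qvel": joint speeds; "effort": joint torques, N m; "ee_pos": TCP position; "tool_rot": TCP orientation; "ft_force": force on the tool from outside, world axes, zero at the start; "moment": the same for the moment, N m; "grip_width": finger opening in mm; "grip_force": force on a finger pad.
Only numpy, scipy, OpenCV 4.12 (cv2) and the standard library are available. Lean on these libraries where they do the work, as an engineer would, in place of code of your own. Each camera call takes 0.05 s, during which the arm holds its last target. There are 200 camera calls.

## Task

Lift the red-tipped lever of the sloping holder so that its rings spring open, then draw the orange drilling template straight off the two posts and lay it flat inside the green tray, tab upwards, without dropping it. Leave it there and press the lever fully down again so that the rings are shut, and do not knock or push the other things on the bench about.

Things in the scene. Friction and masses are not known exactly. Their poses are not given: they have to be found in the camera images.
- holder: sloping holder, fixed: plywood board on a blue frame, 182 (own x) x 250 (y) mm. Origin centre of underside, z up, own +x from the low front to the high back edge. The board slopes 27 deg (0.47 rad): up-slope direction U = (0.892, 0, 0.453), board normal N = (-0.453, 0, 0.892) in the holder's frame. Board 200 mm along U, with a 10 mm lip at its low edge
- board_mid (a point): middle of the board's face, 85 mm above the holder's origin; axes as the holder's. A black work lamp stands fixed on the board and hangs over its left half: its head fills 70 to 115 mm along U, 20 to 125 mm along +y and 169 to 186 mm along N from here; a 12 mm stem holds it at (88, 108) mm. A vertical gripper over the template's tab would hit the lamp; one tilted along N clears it
- posts_mid (a point): on the board's face half-way between the two fixed steel posts (6 mm thick, 32 mm tall along N, at 30 mm either side along the holder's y), 20 mm up the slope from board_mid. Two steel arches pivot 45 mm up-slope of it and, shut, curve over onto the post tops (at most 50 mm over the face), trapping the template; open they stand up behind the posts, up to 65 mm over the face
- lever (a joint): lever of the ring mechanism, in rad: 0 = fully down, rings shut; 1.3 = fully up, rings open. It has an over-centre spring: below 0.65 it is driven shut, above 0.65 it springs open by itself, the arches following it (0.9 of its angle). It takes about 2 to 3 N at the tip to move
- lever_hinge (a point): point on the lever's pivot axis, fixed on the holder at (65, -85, 12) mm in (U, y, N) from board_mid. The lever turns about the holder's own +y through this point; raising takes the tip from low-front up to standing along N
- lever_tip (a point): centre of the lever's red tip, 30 mm long x 14 mm wide (flat sides face along the holder's y) x 10 mm thick, 80.5 mm from the pivot. Down it is at (-78, 0, 20) mm in (U, y, N) from lever_hinge, 32 mm over the board's face and 33 mm beside the template's edge; fully up at (-2, 0, 80) mm
- template: loose orange plate 100 (own x) x 90 (own y) x 4 mm, 0.09 kg, origin at the centre of its underside, own z out of the face with the tab; two 9 mm holes at own (35, -30) and (35, 30) mm through which the holder's posts pass, black grip tab on top. It starts flat on the board, its x along U, its z along N
- template_grip (a point): centre of the black tab of the template: a block 12 mm thick (template's x) x 40 mm long (template's y) x 34 mm tall; this point is at own (-10, 0, 20) mm, the tab runs from 3 to 37 mm above the underside; axes as the template's
- tray: green open tray, fixed: 155 (own x) x 145 (own y) mm outside, 20 mm tall, walls 4 mm, origin at the centre of its underside, z up
- tray_in (a point): centre of the tray's inner floor (inside 147 (tray's x) x 137 (tray's y) mm)
- glue_bottle: bystander: white glue bottle with red nozzle, 40x46x145 mm, origin at its foot
- spray_bottle: bystander: white pump bottle, 57 mm diameter, 188 mm tall, origin at its foot
- tape_measure: bystander: yellow tape measure, 36x81x66 mm, origin at its underside
- nozzle_can: bystander: small can full of nozzles, 86x94x110 mm, origin at its foot

How it is judged (in metres and radians):
On the way, in this order (a step that is already met when the one before it is completed fails the run):
1. the lever is up and the rings are open, with the template still on its posts (value of joint lever above 1.1 rad and distance of template from where it was at the start of the episode below 0.02 m), for 0.1 s.
2. the template lies flat in the tray, tab up, while the rings are still open (value of joint lever above 1 rad and horizontal distance between template and tray_in below 0.04 m and z of template in the frame of tray_in below 0.006 m and angle between template's own z axis and vertical below 0.06 rad), for 0.2 s.
At the end, for the whole second after the job is handed in: the template lies still and flat (within 3.4 degrees, tab up) on the floor of the tray, wholly between its walls (its middle within 40 mm of the tray's), and the lever is fully down (within 0.06 rad), rings shut (value of joint lever below 0.06 rad and horizontal distance between template and tray_in below 0.04 m and z of template in the frame of tray_in below 0.006 m and angle between template's own z axis and vertical below 0.06 rad and linear speed of template below 0.02 m/s); the robot touches nothing.
It fails at once if a bystander is pushed more than 30 mm or knocked over (distance of any of glue_bottle, spray_bottle, tape_measure, nozzle_can from where it was at the start of the episode above 0.03 m or angle between any of glue_bottle, spray_bottle, tape_measure, nozzle_can's own z axis and vertical above 0.6 rad).
It fails at once if the template is dropped (it falls free faster than 0.8 m/s, a fall of over 3 cm) (linear speed of template above 0.8 m/s and contact force between the fingers and template below 0.5 N).
It also fails if it takes over 67 s, if anything falls off the work surface, if the arm or the gripper's body presses on something with over 40 N, if the wrist force passes 120 N, or if a joint passes its speed limit or range.

## Working session

There is one attempt and no reset: what is moved stays moved. The work goes in short steps, each a Python script; the robot and the scene stay as the last script left them, time stands still between calls to the robot, and variables do not carry over. Pictures are saved under pics/ and viewed, at most 10 in all, crops included, and the job is handed in when it is done.

```bash
mkdir -p pics; ls
cat > h.py <<'E'
from rig import bot
import numpy as np, cv2
from scipy.spatial.transform import Rotation as R
def q2R(q): return R.from_quat([q[1],q[2],q[3],q[0]]).as_matrix()
def R2q(m):
    q=R.from_matrix(m).as_quat(); return [q[3],q[0],q[1],q[2]]
def cloud(c,T=None):
    d=c["depth"]; f=200/np.tan(np.radians(c["fovy"])/2)
    v,u=np.mgrid[:400,:640]
    P=np.stack([(u-c["cx"])/f*d,(v-c["cy"])/f*d,d],-1)
    if T is not None:
        M,p=T; m=np.array(c["mount"]); P=P@m[:3,:3].T+m[:3,3]; P=P@M.T+p
    else:
        a=np.array(c["attitude"]); M=q2R(a) if a.size==4 else a
        P=P@M.T+np.array(c["eye"])
    P[d==0]=np.nan
    return P
E
python3 - <<'E'
from h import *
for n in ("scene","top"):
    c=bot.read_camera(n); cv2.imwrite(f"pics/{n}0.png",c["image"]); np.save(f"pics/{n}0.npy",cloud(c)); print(n,c["eye"],c["attitude"],c["fovy"])
print(bot.read_state())
E
```

```text
pics
scene [  82.10461954 -687.63668165  792.01997723] [-0.45162984  0.86493129 -0.19292496  0.10346167] 44.06426625600171
top [ 346.21168279  222.60088724 1026.85979351] [ 0.05446026 -0.70435353  0.70496323 -0.06282532] 50.72266046200402
{'clock': 0.1, 'joint_positions': array([ 1.05643581e+00,  3.00427022e-01,  1.52152374e+00, -2.75082406e-05,
        1.32071225e+00, -6.65959409e-02]), 'qvel': array([ 0.00025249,  0.00011977, -0.00023408,  0.00011838,  0.00132966,
        0.00120706]), 'effort': array([ 2.91992874e-03, -5.44379997e+01, -3.62366295e+01, -4.65761744e-06,
        3.00143227e-03,  8.21155709e-06]), 'ee_pos': array([238.03369518, 495.60711903, 249.76974368]), 'tool_rot': array([-1.40513788e-04,  2.22013327e-01,  9.75043484e-01, -5.16572185e-04]), 'ft_force': array([-0.45154963, -0.769954  , -0.13703588]), 'moment': array([-0.01620276,  0.01123704, -0.02355476]), 'grip_force': 0.0, 'grip_width': 85.27264980282547}
```

View pics/scene0.png

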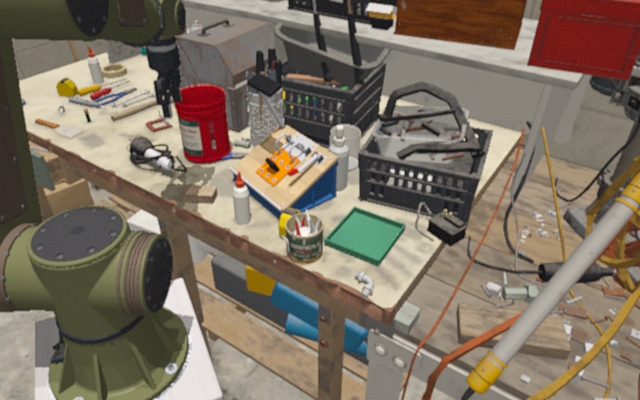

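View pics/top0.png

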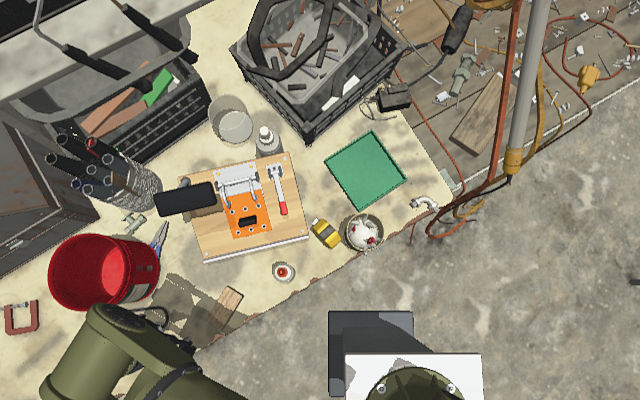

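The scene view shows the holder at about (290,165) and the tray at (365,235). In the top view the holder is at (250,205), the lever tip at (284,210), the tab at (248,222) and the tray at (365,171). The glue bottle is at (283,271), the spray bottle at (267,137), the tape at (325,232) and the can at (365,232). Next I'll measure these.

Run:
```python
from h import *
im=cv2.imread("pics/top0.png"); P=np.load("pics/top0.npy")
cv2.imwrite("pics/crop.png",cv2.resize(im[120:290,140:420],None,fx=2.8,fy=2.8,interpolation=cv2.INTER_CUBIC))
hsv=cv2.cvtColor(im,cv2.COLOR_BGR2HSV)
for n,(u,v) in dict(tip=(284,210),tab=(248,222),tray=(365,171),glue=(283,271),spray=(265,133),tape=(325,232),can=(365,232),lamp=(185,198),b1=(205,240),b2=(295,225)).items(): print(n,P[v,u].round())
g=(abs(hsv[...,0]-75.)<15)&(hsv[...,1]>110); g[:120]=0;g[220:]=0;g[:,:315]=0;g[:,415:]=0
pts=P[g]; pts=pts[~np.isnan(pts).any(1)]; print("tray",len(pts),np.percentile(pts[:,2],[2,20,50,80,98]))
r=cv2.minAreaRect(pts[:,:2].astype(np.float32)); print(r,cv2.boxPoints(r))
# board plane: RANSAC-ish over wood region
m=np.zeros(g.shape,bool); m[165:262,190:308]=1
q=P[m]; q=q[~np.isnan(q).any(1)&(q[:,2]>30)&(q[:,2]<140)]
# keep fit
best=0;rng=np.random.default_rng(0)
for _ in range(1000):
    a=q[rng.choice(len(q),3,False)]; n=np.cross(a[1]-a[0],a[2]-a[0]); l=np.linalg.norm(n)
    if l<500: continue
    n/=l; n*=np.sign(n[2])
    k=abs((q-a[0])@n)<2
    if k.sum()>best: best=k.sum();kk=k
b=q[kk]; c=b.mean(0); n=np.linalg.svd(b-c,full_matrices=False)[2][2]; n*=np.sign(n[2]); print("N",n,np.degrees(np.arccos(n[2])),best)
y=np.cross([0,0,1],-n*np.array([1,1,0])); y/=np.linalg.norm(y); U=np.cross(y,n)
print("U",U,"y",y)
st=np.stack([(b-c)@U,(b-c)@y],1).astype(np.float32)
r=cv2.minAreaRect(st); print(r); print(np.percentile(st,[0.3,99.7],axis=0)); print("c",c)
o=(hsv[...,0]>5)&(hsv[...,0]<13)&(hsv[...,1]>200)&m
q=P[o];q=q[~np.isnan(q).any(1)]; s=np.stack([(q-c)@U,(q-c)@y,(q-c)@n],1); print("orange",len(q),np.percentile(s,[1,50,99],axis=0))
```

```text
tip [473. 296. 110.]
tab [447. 374. 107.]
tray [585. 104.   6.]
glue [342. 294. 138.]
spray [623. 331. 186.]
tape [429. 205.  64.]
can [428. 115.  74.]
lamp [469. 455. 293.]
b1 [411. 479.  58.]
b2 [446. 274.  55.]
tray 509 [ 0.24933167  3.44184169 10.99084168 18.89447188 21.92885874]
((586.23974609375, 104.42707824707031), (152.71273803710938, 143.61119079589844), 33.75756072998047) [[482.8564    121.69627  ]
 [562.65826     2.2984657]
 [689.62305    87.15788  ]
 [609.8212    206.5557   ]]
N [-0.44295335 -0.10920572  0.88986878] 27.14323799839314 4622
U [0.86399833 0.21301016 0.45621657] y [-0.23937255  0.97092779  0.        ]
((8.912101745605469, 4.840126037597656), (249.04122924804688, 201.3984375), 89.77201080322266)
[[ -91.05010884 -118.75248139]
 [ 108.24912677  128.65146831]]
c [477.88556691 379.011229    80.10207613]
orange 11 [[-34.67943935 -15.47961473   1.76279358]
 [-11.15069653   0.65755642   5.6832626 ]
 [ 40.14880627  48.70480409  27.660765  ]]
```

View pics/crop.png

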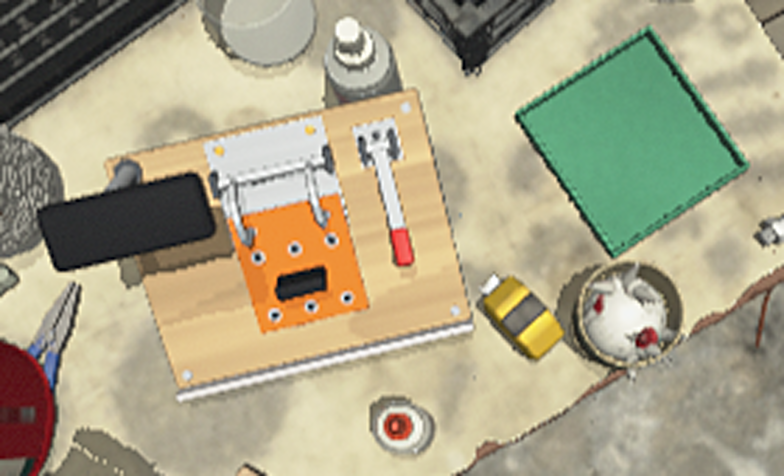

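```bash
cat >> h.py <<'E'
yw=np.radians(13.85); t=np.radians(27)
BM=np.array([484.5,385.5,85.])
U=np.array([np.cos(t)*np.cos(yw),np.cos(t)*np.sin(yw),np.sin(t)]); Y=np.array([-np.sin(yw),np.cos(yw),0]); N=np.cross(U,Y)
def pt(u,y,n): return BM+u*U+y*Y+n*N
def ori(closing,z): 
    z=np.array(z,float); c=np.array(closing,float); return R2q(np.stack([np.cross(c,z),c,z],1))
def tip(a,off=6):  # TCP for lever angle a
    p=np.arctan2(20,78)+a; r=80.5
    return pt(65-r*np.cos(p),-85,12+r*np.sin(p)+off)
def stat(s=""):
    st=bot.read_state(); print(s,round(st["clock"],2),st["ee_pos"].round(1),"F",st["ft_force"].round(1),"w",round(st["grip_width"],1),round(st["grip_force"],1))
E
python3 - <<'E'
from h import *
np.set_printoptions(precision=2,suppress=True)
for s in (1,-1):
    for n,p,q in [("lev",tip(0),ori(s*Y,-N)),("levhi",pt(-13,-85,200),ori(s*Y,-N)),("levup",tip(1.3),ori(s*Y,-N)),("tab",pt(-25,0,27),ori(s*U,-N)),("tabhi",pt(-25,0,180),ori(s*U,-N))]:
        print(s,n,p,bot.ik(p,q))
    d=np.radians(33.76); p=np.array([586,104,60.])
    print(s,"tray",bot.ik(p,ori(s*np.array([np.cos(d),np.sin(d),0]),[0,0,-1])))
E
```

```text
1 lev [476.87 296.07 112.96] [ 0.54  0.33  1.91 -0.3   0.47 -1.03]
1 levhi [405.44 278.46 257.3 ] [ 0.6  -0.03  1.94 -0.22  0.8  -1.09]
1 levup [516.29 305.79 201.54] [ 0.52  0.27  1.74 -0.2   0.69 -1.17]
1 tab [450.97 377.23  97.71] [ 0.71  0.42  1.83 -0.43  0.51  0.81]
1 tabhi [383.53 360.61 234.03] [ 0.79  0.1   1.87 -0.33  0.8   0.73]
1 tray [ 0.11  0.61  1.54 -0.    0.98 -0.48]
-1 lev [476.87 296.07 112.96] [ 0.54  0.33  1.91 -0.3   0.47  2.11]
-1 levhi [405.44 278.46 257.3 ] [ 0.6  -0.03  1.94 -0.22  0.8   2.05]
-1 levup [516.29 305.79 201.54] [ 0.52  0.27  1.74 -0.2   0.69  1.98]
-1 tab [450.97 377.23  97.71] [ 0.71  0.42  1.83 -0.43  0.51 -2.33]
-1 tabhi [383.53 360.61 234.03] [ 0.79  0.1   1.87 -0.33  0.8  -2.41]
-1 tray None
```

Run:
```python
from h import *
q=ori(Y,-N)
bot.move_to(pt(-13,-85,180),q); stat()
bot.move_gripper(45,20)
s=bot.read_state(); c=bot.read_camera("wrist"); cv2.imwrite("pics/w1.png",c["image"])
P=cloud(c,(q2R(s["tool_rot"]),s["ee_pos"])); np.save("pics/w1.npy",P)
H=(P-BM)@np.stack([U,Y,N],1); np.save("pics/w1h.npy",H)
hsv=cv2.cvtColor(c["image"],cv2.COLOR_BGR2HSV)
m=((hsv[...,0]<5)|(hsv[...,0]>174))&(hsv[...,1]>150)&(abs(H[...,0]+13)<40)&(abs(H[...,1]+85)<30)
print("red",m.sum(),np.percentile(H[m],[2,50,98],axis=0).round(1))
m=(hsv[...,0]>5)&(hsv[...,0]<16)&(hsv[...,1]>190)&(abs(H[...,1])<70)
print("orange",m.sum(),np.nanpercentile(H[m],[2,50,98],axis=0).round(1))
```

```text
1.18 [414.2 281.2 239.7] F [ 0.4 -0.2 -0.1] w 85.1 0.0
red 489 [[-27.6 -89.7  30.9]
 [-16.  -84.   36.7]
 [ -0.9 -77.6  41.2]]
orange 2916 [[-131.1  -52.1    1.2]
 [ -36.1    8.     3.2]
 [  26.3   45.1  122.2]]
```

View pics/w1.png

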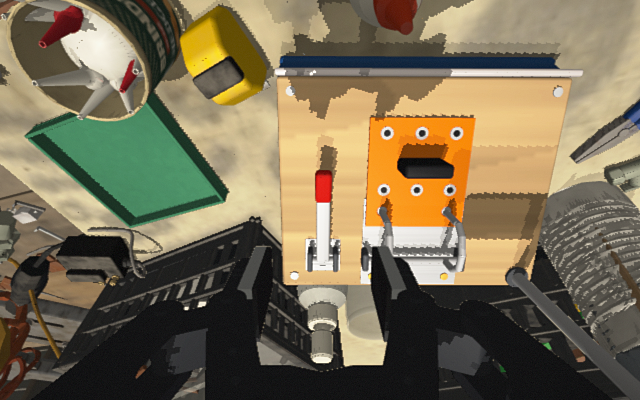

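The wrist view has the red tip at (323,186) px. That puts it within 1.5 mm of the prediction. The template and tab are at (425,168). I'll grip the lever and raise it.

Run:
```python
from h import *
bot.servo_line(pt(-14,-84.5,70),speed=150)
hit=bot.servo_line(pt(-14,-84.5,38),speed=60,until_force=8); stat(f"down {hit}")
if not hit:
    bot.move_gripper(8,20); stat("grip")
    for a in np.arange(.13,1.31,.13):
        bot.servo_line(tip(a)+.5*Y,speed=80)
        if a>.3 : stat(f"{a:.2f}")
```

```text
down False 3.27 [475.9 296.3 112.4] F [0.4 0.3 0.3] w 44.9 0.0
grip 3.64 [475.7 297.1 112.9] F [-3.8  7.1  1.9] w 13.4 24.8
0.39 4.49 [475.5 297.1 144.4] F [-5.   7.1 -2. ] w 13.5 23.7
0.52 4.78 [477.9 297.6 154.6] F [-4.5  7.  -0.1] w 13.4 23.5
0.65 5.06 [481.7 298.6 164.5] F [-3.8  6.5  1.9] w 13.6 23.4
0.78 5.34 [486.6 299.8 173.9] F [-4.8  5.3  1.5] w 13.5 23.3
0.91 5.62 [492.6 301.3 182.5] F [-3.   6.6  2.9] w 13.0 23.4
1.04 5.91 [499.7 303.  190.2] F [-2.2  5.9  2.2] w 13.6 23.5
1.17 6.19 [507.6 304.9 196.8] F [-2.3  4.7  2.4] w 13.4 23.6
1.30 6.47 [516.3 307.  202.4] F [-1.1  5.   3.2] w 13.6 23.7
```

Run:
```python
from h import *
bot.move_gripper(40,20); 
bot.servo_line(tip(1.3,85),speed=200)
bot.servo_line(pt(-25,-85,185),speed=250)
bot.move_to(pt(-25,0,170),ori(U,-N)); stat()
s=bot.read_state(); c=bot.read_camera("wrist"); cv2.imwrite("pics/w2.png",c["image"])
P=cloud(c,(q2R(s["tool_rot"]),s["ee_pos"]))
H=(P-BM)@np.stack([U,Y,N],1)
b=(c["image"].max(2)<60)&(abs(H[...,0]+25)<30)&(abs(H[...,1])<40)&(H[...,2]>15)&(H[...,2]<50)
print("tab",b.sum(),np.percentile(H[b],[2,50,98],axis=0).round(1))
```

```text
9.49 [388.2 361.6 225. ] F [-0.2  0.3 -0.2] w 40.2 0.0
tab 535 [[-31.8 -16.1  19.1]
 [-27.9   4.2  35.7]
 [-21.6  21.2  37.3]]
```

View pics/w2.png

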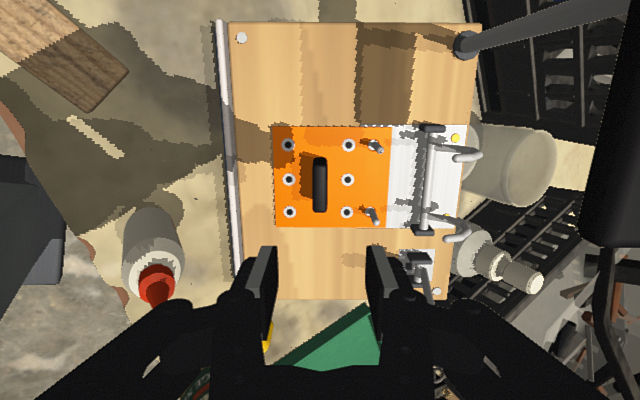

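The rings are standing open at (460,155) and (455,238), and the posts at (375,147) and (372,214) are clear. The tab is at (320,185). I'll grip it and draw it off.

Run:
```python
from h import *
bot.servo_line(pt(-26,1.5,70),speed=150)
hit=bot.servo_line(pt(-26,1.5,28),speed=50,until_force=8); stat(f"down {hit}")
if not hit:
    bot.move_gripper(5,40); stat("grip")
    for n in (33,40,50,62,75):
        bot.servo_line(pt(-26,1.5,n),speed=50); stat(n)
```

```text
down False 11.35 [449.3 378.4  98.4] F [-0.6 -0.2 -0.4] w 40.1 0.0
grip 11.71 [449.4 378.5  98.6] F [-3.5 -1.3  4.8] w 11.4 39.8
33 11.96 [447.  377.8 102.8] F [ 0.  -0.7 -0.9] w 11.4 39.4
40 12.25 [443.9 377.1 109. ] F [-0.1 -0.3 -0.6] w 11.3 39.7
50 12.6 [439.5 376.  117.9] F [-0.  -0.4 -1.5] w 11.3 39.7
62 12.99 [434.2 374.7 128.6] F [ 0.3  0.4 -1.4] w 11.1 39.7
75 13.4 [428.6 373.3 140.4] F [-0.2 -0.  -0.3] w 11.5 39.7
```

Run:
```python
from h import *
d=np.radians(33.76); dx=np.array([np.cos(d),np.sin(d),0]); q=ori(dx,[0,0,-1])
T=np.array([586.2,104.4,0])-10*dx
bot.servo_line(pt(-26,1.5,190),speed=150)
bot.servo_line(pt(-26,-120,190),speed=200)
bot.move_to(T+[0,0,220],q); stat("above")
bot.servo_line(T+[0,0,60],speed=120)
bot.dwell(.3); stat()
s=bot.read_state(); c=bot.read_camera("wrist"); cv2.imwrite("pics/w3.png",c["image"])
print(bot.servo_line(T+[0,0,34],speed=30,until_force=4)); stat()
```

```text
above 15.97 [577.5 100.  219.7] F [-0.1  1.4 -1.8] w 11.5 39.6
 17.76 [578.   98.9  60.2] F [ 0.   0.3 -1. ] w 11.3 39.6
False
 18.82 [578.   98.9  34.2] F [ 0.3 -0.3 -1.2] w 11.1 39.6
```

View pics/w3.png

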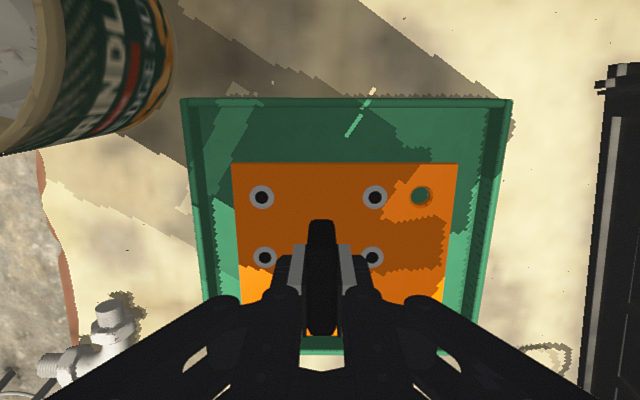

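The template at (345,230) is square with the tray and inside its walls. I'll lower it until it touches.

Run:
```python
from h import *
p=np.array([578,98.9,0])
d=np.radians(33.76); T=np.array([586.2,104.4,0])-10*np.array([np.cos(d),np.sin(d),0])
print(bot.servo_line(T+[0,0,24],speed=15,until_force=5)); stat("touch")
bot.move_gripper(40,20); bot.dwell(.3); stat("open")
bot.servo_line(T+[0,0,220],speed=150)
s=bot.read_state(); c=bot.read_camera("wrist"); cv2.imwrite("pics/w4.png",c["image"])
P=cloud(c,(q2R(s["tool_rot"]),s["ee_pos"])); hsv=cv2.cvtColor(c["image"],cv2.COLOR_BGR2HSV)
m=(hsv[...,0]>5)&(hsv[...,0]<16)&(hsv[...,1]>190)&(np.linalg.norm(P[...,:2]-[586,104],axis=-1)<90)&(P[...,2]<30)
q=P[m];cc=q.mean(0);n=np.linalg.svd(q-cc,full_matrices=False)[2][2]
print(m.sum(),cv2.minAreaRect(q[:,:2].astype(np.float32)),"z",np.percentile(q[:,2],[2,50,98]),"tilt",np.arccos(abs(n[2])))
m=(abs(hsv[...,0]-75.)<15)&(hsv[...,1]>110)&(np.linalg.norm(P[...,:2]-[586,104],axis=-1)<120)
print("tray",cv2.minAreaRect(P[m][:,:2].astype(np.float32)))
```

```text
True
touch 19.14 [578.1  98.9  32.5] F [-1.7  0.1  6.1] w 11.4 40.6
open 19.82 [577.6  98.8  31.7] F [ 0.3  0.  -0.9] w 40.2 0.0
4036 ((583.9502563476562, 107.97157287597656), (99.61956787109375, 80.621337890625), 33.722599029541016) z [5.63466736 7.20629341 8.7927396 ] tilt 0.00211066169446741
tray ((587.2162475585938, 104.89219665527344), (153.24278259277344, 143.36233520507812), 33.46650695800781)
```

View pics/w4.png

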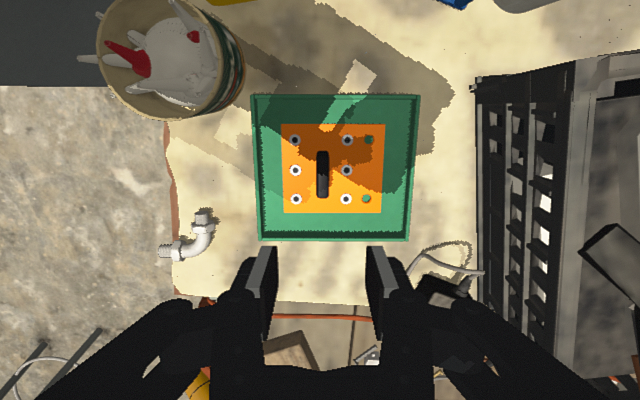

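The template lies flat and centred in the tray at (332,168). Next I'll close the lever.

Run:
```python
from h import *
q=ori(Y,-N); y=.5*Y
bot.move_to(pt(0,-110,190),q)
bot.servo_line(tip(1.3,85)+y,speed=200)
hit=bot.servo_line(tip(1.3)+y,speed=80,until_force=8); stat(f"{hit}")
if not hit:
    bot.move_gripper(8,20); stat("grip")
    for a in list(np.arange(1.17,.1,-.13))+[0]:
        bot.servo_line(tip(a)+y,speed=80)
    stat("down")
    bot.move_gripper(40,20)
    bot.servo_line(pt(-14,-84.5,90),speed=150)
    bot.move_gripper(0,20)
    print(bot.servo_line(pt(-18,-84.5,46),speed=40,until_force=12)); stat("press")
    print("tip N",(bot.read_state()["ee_pos"]-BM)@N)
    bot.dwell(.3)
    bot.servo_line(pt(-18,-84.5,180),speed=150)
    s=bot.read_state(); c=bot.read_camera("wrist"); cv2.imwrite("pics/w5.png",c["image"])
    H=(cloud(c,(q2R(s["tool_rot"]),s["ee_pos"]))-BM)@np.stack([U,Y,N],1)
    hsv=cv2.cvtColor(c["image"],cv2.COLOR_BGR2HSV)
    m=((hsv[...,0]<5)|(hsv[...,0]>174))&(hsv[...,1]>150)&(abs(H[...,0]+13)<40)&(abs(H[...,1]+85)<30)
    print("red",m.sum(),np.percentile(H[m],[2,50,98],axis=0).round(1)); stat()
```

```text
False 23.82 [516.2 306.3 202.1] F [0.7 0.5 0.2] w 39.8 0.0
grip 24.16 [516.  306.9 202.1] F [-3.1  4.   2.3] w 13.3 23.7
down 26.99 [476.3 297.2 112.7] F [-4.8  8.1 -1.8] w 13.6 28.2
True
press 29.09 [463.7 293.4 130.9] F [-13.6  -5.5  19.7] w 0.1 10.3
tip N 60.0930328349085
red 480 [[-27.6 -89.6  30.9]
 [-16.  -83.9  37. ]
 [ -0.8 -77.6  41.1]]
 30.39 [409.8 279.9 236.1] F [-0.7  0.1 -0.6] w -0.1 0.0
```

View pics/w5.png

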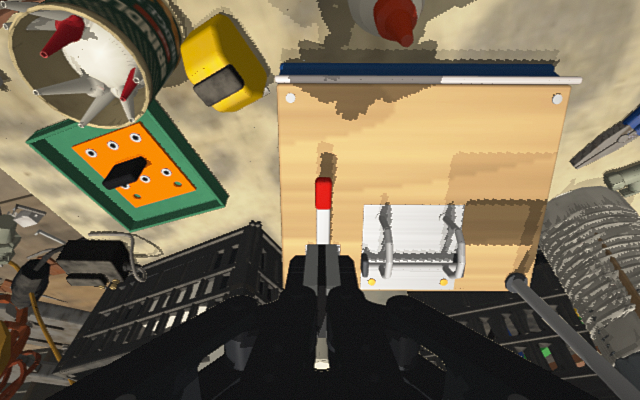

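The lever tip at (323,193) px is back at its starting height and position. The rings at (388,235) and (452,235) are shut over the posts, and the template lies in the tray at (133,165).

```bash
python3 -c "
from rig import bot
print(bot.finish_job())"
```

```text
the job is handed in; nothing more can be done
None
```

I opened the rings, drew the template off the posts and laid it flat and centred in the tray, tab up; the lever is fully down again with the rings shut, no bystander seems disturbed, and I handed the job in at about 30 s, though it returned no verdict.

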